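# Find the hidden lock hole of the sampler by feel and seat its locking rod

## Robot

A 6-joint arm with a two-finger parallel gripper is mounted at the origin on the work surface; the furniture and walls round the work are solid. World frame = base frame: x ahead of the robot, y to its left, z up, the work surface at z = 0. Lengths are in m, angles in degrees, forces in N, time in s.
With the tool pointing down it reaches from about 0.4 to 0.825 m from the base axis. Payload 7 kg.
Tool frame: the origin (TCP) lies between the finger pads; the fingertips stand 19 mm ahead of it and the grasp point (between the pads) is the TCP; z points along the fingers, y is the line along which they close (so a half turn about z gives the same grasp; the last joint's range is limited). The gripper opens to 88 mm and grips with 3 to 60 N. Pads are 19 mm wide; open, the fingers measure 130 mm over their backs; the gripper's body (78 mm by 193 mm) begins 47 mm behind the grasp point.
Start: joints at [84.689, 20.546, 0.682, 0, -70.136, -16.507], TCP at [0.251, 0.627, 0.246] pointing down, gripper open.
Joint ranges: [-176.03, 176.03], [-82.01, 121.73], [-58.28, 71.71], [-173.87, 95.51], [-174.79, -0.11], [-173.66, 173.66]. Speed limits (degrees/s): [136.94, 136.94, 172.46, 180, 180, 180].

## Interface

Orientations are given as [roll, pitch, yaw] about the fixed x, y, z axes, in that order (R = Rz(yaw) Ry(pitch) Rx(roll)).
In Python, from plant import r gives the robot as it stands. The module is installed in compiled form; this text tells all that it offers.
- The arm moves only by the shell command python3 -m pendant 'ROWS' [OPENING] [FORCE]. ROWS is JSON, a list of rows, each a list of 6 numbers: the shift along the tool's x, y, z in mm, then the turn, a rotation vector about the tool's x, y, z in rad. In form: [[tx, ty, tz, wx, wy, wz], ...]. A call has 1 to 20 rows; each row is the pose to reach, as a shift and turn from the pose commanded when the call began, along the tool's axes at that moment; what a row does not reach only later rows make up. A row lasts 1/8 s, in which the tool goes at most 62.5 mm and 10.7 degrees, less where a joint would pass 70% of its speed; a pose out of reach is approached as far as the arm can. A call with a gripper value outside its range is refused whole. OPENING is the finger opening in mm, from 0 to 87.6, set as the call begins (- or left out, the last holds). The fingers move at their own pace and stop on an object; FORCE is the grip in N (left out, the last holds). Time passes only in rows, so rows that repeat a pose let the fingers close. It gives the time, the measured TCP pose, the force, the opening and the grip force at its end, in the units of the state.
- r.get_state(): the state, without advancing time (a new reading comes with each control period).
- r.capture(name): name is "scene" or "top" or "wrist"; returns the picture (384x512x3 uint8, red, green, blue); there is no depth.
- r.camera_params(name): a dict with "mtx" (3x3 intrinsics, pixels), "rvec" (rotation vector, rad) and "tvec" (3), from world to camera coordinates, as OpenCV has them; the wrist camera has in their place "mount" (4x4, takes a point from camera to tool coordinates, whose origin is the TCP and whose axes are the flange's). Camera axes: x right, y down, z forward; pixel columns grow to the right and rows downward; lengths in m; the calibration is good to about 2 mm. A picture is of the moment at which its call begins: read the wrist's pose just before it. camera_params takes no time and is no camera call.
- r.close_job(): hands the job in; it is judged then, once.
The state is a dict: "time_s": time; "joints": joint angles; "qd": joint speeds; "joint_torque": joint torques, N m; "tcp_pos": TCP position; "eef_rot": TCP orientation; "contact_force": force on the tool from outside, world axes, zero at the start; "moment": the same for the moment, N m; "gripper_width": finger opening in m; "gripper_force": force on a finger pad.
Only numpy, scipy, OpenCV 4.12 (cv2) and the standard library are available. Lean on these libraries where they do the work, as an engineer would, in place of code of your own. Each camera call takes 0.05 s, during which the arm holds its last target. There are 200 camera calls.

## Task

Lock the sampler for transport: pick up the locking rod by its handle, reach under the sampler's hood with the tip of the rod, feel along the hidden face for the lock hole (it may be anywhere along the face), and push the rod gently fully home, never pressing on the face or the hood with more than 30 N. Leave it there with its handle standing on the sampler's deck, and leave the wash bottle, the timer and the vial where they stand.

Things in the scene. Friction and masses are not known exactly. Their poses are not given: they have to be found in the camera images.
- sampler: Low white bench unit with an aluminium base plate 12 mm thick, fixed. Origin: on the table under the middle of the hidden face. +x: the way the rod goes in; +y: along the hidden face; z up. In front an open deck (x -125 to 0 mm, y -75 to 75). Closed rear body x 0 to 50 mm, 190 mm wide. Tops of hood and rear body 58 mm above the table.
- mouth (a point): Middle of the mouth's lower front edge, on the deck: 50 mm before the hidden face, 12 mm above the table; axes as the sampler's. The hood covers the 50 mm from here to the face; its underside is 30 mm above the deck. Cheeks 18 mm thick close it at both sides: the mouth is 76 mm wide (y -38 to 38) and 30 mm high.
- head: The sampler's upper part (hood, rear body, hidden face). Origin: middle of the flat upright hidden face at the mouth's rear, 18 mm above the deck, axes as the sampler's (NOT the hole). The one hole is centred on this height, anywhere from y = -25 to +25 mm (it stays put). The hole is 13 mm wide (y), 18 mm high, flat bottom 25 mm behind the face.
- lock_rod: Locking rod, about 180 g, standing loose on its handle: a black block, flat sides, 44 mm long (x), 20 mm wide (y, the width to grasp), 36 mm high, origin in the centre of its underside. A steel rod 10 mm thick with a round nose runs level along +x from the handle's front, 90 mm long (16 mm flange at its root). When home, 15 mm stay free between handle and hood.
- rod_tip (a point): The foremost point of the rod's round nose, on its axis: 112 mm ahead of the lock_rod origin and 18 mm above it.
- wash_bottle: Bystander: white squeeze bottle with a red spout, 90x66x179 mm, origin under its centre.
- timer: Bystander: small bench timer with three buttons, 66x60x20 mm, origin under its centre.
- vial: Bystander: brown vial with a black cap, 27 mm wide, 60 mm high, origin under its centre.
- parts_cabinet: Fixed obstacle: grey drawer cabinet to the right of the work, 214 mm deep with its drawer grips (x), 300 mm wide (y), 215 mm high, origin under its centre. It may stand between the arm's first place and the work: start with the hand raised above it.
- vial_case: Fixed obstacle: flat case with a clear lid, 130x210x61 mm (x, y, z), origin under its centre. Two small fixed bottles (38 and 44 mm wide, up to 86 mm high) stand about 0.2 m to its right.

How it is judged:
By the outcome, as a careful person would: the job done as asked, in the order asked, and still so for the second after the job is handed in, with the robot touching nothing.
It also fails if it takes over 58 s, if anything falls off the work surface, if the arm or the gripper's body presses on something with over 40 N, if the wrist force passes 120 N, or if a joint passes its speed limit or range.

## Working session

There is one attempt and no reset: what is moved stays moved. The work goes in short steps, Python scripts to look and compute and a shell command to move; the robot and the scene stay as the last step left them, time stands still between calls to the robot, and variables do not carry over. Pictures are saved under pics/ and viewed, at most 10 in all, crops included, and the job is handed in when it is done.

```bash
mkdir -p pics
cat > h.py <<'E'
import numpy as np, cv2
from scipy.spatial.transform import Rotation as Ro
from plant import r
def cam(name):
    p=r.camera_params(name); K=np.array(p["mtx"])
    if "mount" in p:
        s=r.get_state(); T=np.eye(4); T[:3,:3]=Ro.from_euler('xyz',s["eef_rot"],degrees=True).as_matrix(); T[:3,3]=s["tcp_pos"]
        C=T@np.array(p["mount"]); return K,C[:3,:3],C[:3,3]
    R=cv2.Rodrigues(np.array(p["rvec"],float))[0]; return K,R.T,-R.T@np.array(p["tvec"]).ravel()
def ray(c,uv,z):
    K,R,o=c; d=R@np.linalg.solve(K,np.array([uv[0],uv[1],1.])); return o+d*(z-o[2])/d[2]
def proj(c,P):
    K,R,o=c; q=K@(R.T@(np.array(P)-o)); return q[:2]/q[2]
def snap(name,fn):
    c=cam(name); im=r.capture(name); cv2.imwrite(fn,im[:,:,::-1]); return c,im
E
python3 - <<'E'
from h import *
print(r.get_state())
a=[snap(n,f'pics/{n}0.png') for n in ("scene","top")]
for c,_ in a: print(c)
im=np.hstack([cv2.resize(x[1],None,fx=1,fy=1) for x in a])
E
```

```text
{'time_s': 0.0, 'joints': array([ 8.46877366e+01,  2.05929649e+01,  6.35068380e-01, -1.99810965e-02,
       -7.01353829e+01, -1.65041582e+01]), 'qd': array([-0.04737045,  0.03055891, -0.04290131,  0.06274937,  0.04749778,
       -0.00020505]), 'joint_torque': array([ 5.12811657e-04, -5.82718241e+01,  2.93053436e+01,  6.99672773e+00,
        6.93808499e-03, -1.57439986e-04]), 'tcp_pos': array([0.25073739, 0.62622483, 0.24461566]), 'eef_rot': array([ 1.79905227e+02, -8.49228942e-03, -2.18232195e+01]), 'contact_force': array([-0.39670829,  0.07456095, -1.05319144]), 'moment': array([ 0.03551233, -0.00591613, -0.02773937]), 'gripper_force': 0.0, 'gripper_width': 0.08788147145229244}
(array([[408.53546116,   0.        , 252.81129605],
       [  0.        , 408.53546116, 194.62225401],
       [  0.        ,   0.        ,   1.        ]]), array([[ 0.70540614, -0.27442815,  0.65352228],
       [-0.70870052, -0.28877697,  0.64370135],
       [ 0.01207241, -0.91722247, -0.39819242]]), array([-0.08945338, -0.6954417 ,  0.40362852]))
(array([[433.55228749,   0.        , 247.46167029],
       [  0.        , 433.55228749, 189.55635832],
       [  0.        ,   0.        ,   1.        ]]), array([[ 0.0123069 , -0.98819341,  0.15271646],
       [-0.99985148, -0.01031885,  0.01380367],
       [-0.01206484, -0.15286366, -0.98817364]]), array([ 0.33876984, -0.14054796,  1.23488883]))
```

View pics/top0.png

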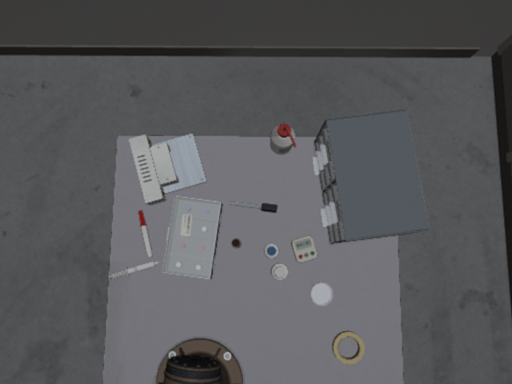

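View pics/scene0.png

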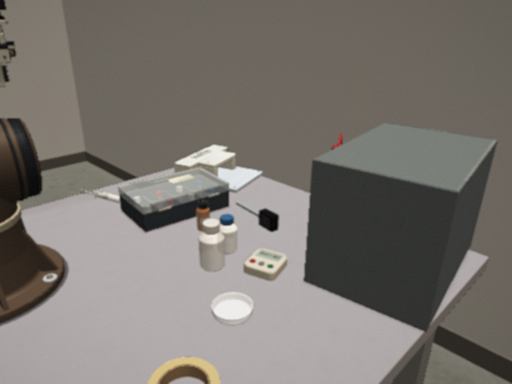

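The top view shows the rod handle at (268,208) with the rod pointing left to (232,204). The sampler is at (165,165) with its deck on the right and rear body at (145,168). The vial is at (236,243), the timer at (304,249), the wash bottle at (284,137) and the fixed bottles at (272,250) and (280,272). The scene view agrees. Next I'll enlarge the work area and convert pixels to positions.

Run:
```python
from h import *
c=cam("top"); im=cv2.imread('pics/top0.png')
x0,y0=120,125
cv2.imwrite('pics/top_crop.png',cv2.resize(im[y0:y0+140,x0:x0+190],None,fx=4,fy=4,interpolation=cv2.INTER_CUBIC))
g=im.max(2); m=(g<45).astype(np.uint8); m[:200]=0;m[216:]=0;m[:,:255]=0;m[:,285:]=0
ct=max(cv2.findContours(m,0,2)[0],key=cv2.contourArea); b=cv2.minAreaRect(ct); print(b)
print('handle',ray(c,b[0],.03))
for n,uv,z in [('tip',(231,204),.018),('vial',(236,243),.06),('bot1',(272,250),.08),('bot2',(280,272),.086),('timer',(304,249),.02),('wash',(284,130),.15)]: print(n,ray(c,uv,z).round(3))
```

```text
((268.7923278808594, 207.66156005859375), (13.891889572143555, 6.573841094970703), 7.125016689300537)
handle [ 0.4744414  -0.18391698  0.03      ]
tip [ 0.485 -0.078  0.018]
vial [ 0.374 -0.095  0.06 ]
bot1 [ 0.357 -0.191  0.08 ]
bot2 [ 0.3   -0.212  0.086]
timer [ 0.361 -0.282  0.02 ]
wash [ 0.663 -0.218  0.15 ]
```

View pics/top_crop.png

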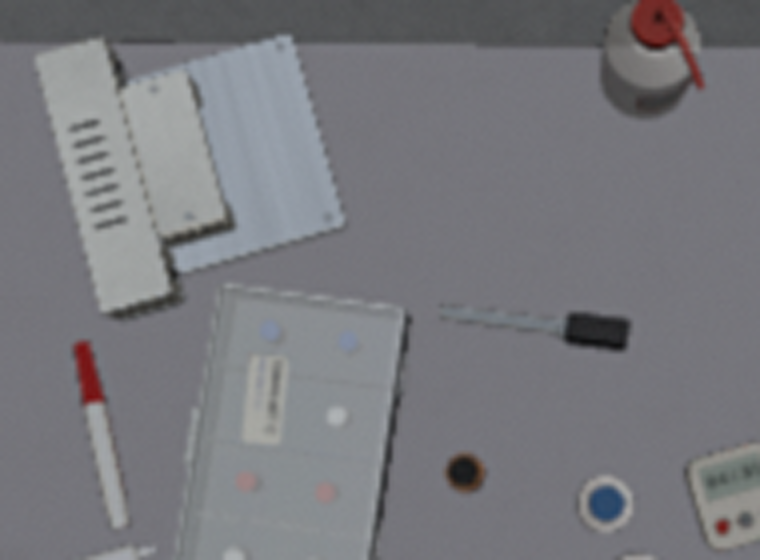

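The crop gives me the sampler corners: deck front edge (290,37)–(343,222), and hood front top edge about (185,70)–(228,225). The rod tip is at (440,312), and the blue-capped fixed bottle at (605,502) is close to the gripper body's footprint. I'll compute the poses and the bottle height.

Run:
```python
from h import *
c=cam("top"); s=cam("scene")
f=lambda u,v,z: ray(c,(120+(u+.5)/4-.5,125+(v+.5)/4-.5),z)
def deg(d): return np.degrees(np.arctan2(d[1],d[0]))
P={k:f(*v) for k,v in dict(deckL=(290,37,.012),deckR=(343,222,.012),hoodL=(187,70,.058),hoodR=(228,221,.058),rL=(103,40,.058),rR=(175,290,.058),tip=(440,312,.02),hand=(597,331,.033),rl=(36,57,.058),rr=(103,312,.058)).items()}
for k,v in P.items(): print(k,v.round(4))
for a,b in(('deckR','deckL'),('hoodR','hoodL'),('rR','rL'),('rr','rl')): print(a,np.linalg.norm(P[a]-P[b]).round(4),'y dir yaw',deg(P[b]-P[a])-90+90)
print('rod yaw',deg(P['tip']-P['hand']),np.linalg.norm(P['tip']-P['hand']))
def tri(u,v):
    A=[];B=[]
    d1=c[1]@np.linalg.solve(c[0],[*u,1]);d2=s[1]@np.linalg.solve(s[0],[*v,1])
    t=np.linalg.lstsq(np.c_[d1,-d2],s[2]-c[2],rcond=None)[0];return c[2]+d1*t[0],s[2]+d2*t[1]
print('bot1',tri((271.2,250.5),(227,219)))
```

```text
deckL [0.6904 0.04   0.012 ]
deckR [ 0.5539 -0.0024  0.012 ]
hoodL [0.6527 0.1047 0.058 ]
hoodR [0.5457 0.0719 0.058 ]
rL [0.6738 0.1647 0.058 ]
rR [0.4972 0.1065 0.058 ]
tip [ 0.4887 -0.0737  0.02  ]
hand [ 0.4749 -0.184   0.033 ]
rl [0.6611 0.2113 0.058 ]
rr [0.4815 0.1554 0.058 ]
deckR 0.143 y dir yaw 17.256779070203763
hoodR 0.1119 y dir yaw 17.025564767359285
rR 0.186 y dir yaw 18.22283908085052
rr 0.1881 y dir yaw 17.27848445979774
rod yaw 82.89982014958748 0.11197951146088106
bot1 (array([ 0.35557817, -0.18975012,  0.06225559]), array([ 0.35637599, -0.19042749,  0.06229545]))
```

```bash
cat >> h.py <<'E'
def row(p,yaw):
    s=r.get_state(); R=Ro.from_euler('xyz',s["eef_rot"],degrees=True)
    T=Ro.from_euler('xyz',[180,0,yaw],degrees=True)
    print(np.r_[R.inv().apply(np.array(p)-s["tcp_pos"])*1000,(R.inv()*T).as_rotvec()].round(3).tolist())
E
python3 - <<'E'
from h import *
row([.44,.25,.26],-50); row([.475,-.184,.2],-97.1)
E
```

```text
[315.565, 278.949, -14.799, 0.001, -0.001, 0.492]
[509.389, 668.743, 45.81, 0.001, -0.001, 1.314]
```

```bash
python3 -m pendant '[[315,279,-15,0,0,0.49],[315,279,-15,0,0,0.49],[315,279,-15,0,0,0.49],[315,279,-15,0,0,0.49],[315,279,-15,0,0,0.49],[315,279,-15,0,0,0.49],[315,279,-15,0,0,0.49],[509,669,46,0,0,1.314],[509,669,46,0,0,1.314],[509,669,46,0,0,1.314],[509,669,46,0,0,1.314],[509,669,46,0,0,1.314],[509,669,46,0,0,1.314],[509,669,46,0,0,1.314],[509,669,46,0,0,1.314],[509,669,46,0,0,1.314],[509,669,46,0,0,1.314]]'
python3 - <<'E'
from h import *
c,im=snap("wrist","pics/w1.png"); print(c[2]); print(proj(c,[.475,-.184,.036]),proj(c,[.4887,-.0737,.018]),r.get_state()["joints"])
E
```

```text
time_s: 2.22
tcp_pos: [0.4749, -0.1826, 0.1998]
eef_rot: [-180.0, 0.0, -97.0]
contact_force: [0.7, -0.3, -0.9]
gripper_width: 0.0875
gripper_force: 0.0
[ 0.4654277  -0.26158043  0.3405511 ]
[256.44123554 179.22375592] [256.27805318 257.20800578] [ 1.12990113e+00  6.94254375e+00 -2.38077566e+01 -5.65933066e-03
 -5.92125041e+01 -8.12051043e+00]
```

View pics/w1.png

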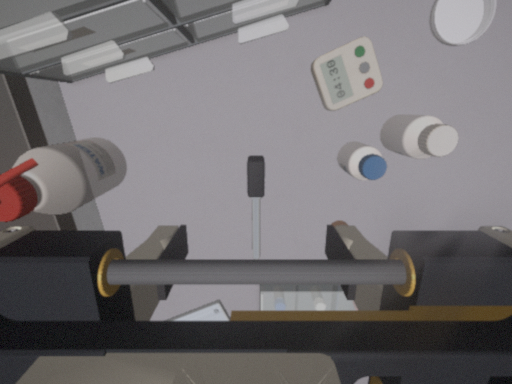

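The wrist view shows the handle at (256,177), with the rod running straight down the image and matching the prediction. I'll refine the handle's pose from the mask.

Run:
```python
from h import *
c=cam("wrist"); im=cv2.imread('pics/w1.png'); g=im.max(2)
m=(g<60).astype(np.uint8); m[:145]=0;m[210:]=0;m[:,:235]=0;m[:,280:]=0
for v in range(150,205,4):
    u=np.where(m[v])[0]; print(v,u.min() if len(u) else '',u.max() if len(u) else '',g[v,256])
for z in(.036,):
  for uv in((256,156),(256,184),(256,197)): print(uv,ray(c,uv,z).round(4),ray(c,uv,0).round(4))
# rod centre
for v in range(205,224,6):
    print(v,g[v,246:268])
```

```text
150   158
154   153
158 250 260 59
162   71
166   73
170   72
174   73
178   74
182   74
186   71
190   70
194   69
198   157
202   160
(256, 156) [ 0.4724 -0.2104  0.036 ] [ 0.4733 -0.2044  0.    ]
(256, 184) [ 0.4764 -0.1782  0.036 ] [ 0.4776 -0.1684  0.    ]
(256, 197) [ 0.4783 -0.1626  0.036 ] [ 0.4798 -0.151   0.    ]
205 [156 155 155 158 156 151 148 160 160 157 161 162 152 141 141 155 156 158
 156 157 156 155]
211 [158 158 158 157 158 150 145 159 157 161 161 161 153 140 141 153 158 156
 155 157 158 158]
217 [156 157 158 158 154 144 141 157 161 160 162 160 153 140 142 155 157 157
 154 157 159 158]
223 [155 156 156 157 156 149 150 158 160 160 160 161 155 139 140 156 156 156
 156 158 156 157]
```

```bash
python3 -m pendant '[[1,0,50,0,0,0],[1,0,100,0,0,0],[1,0,135,0,0,0],[1,0,155,0,0,0],[1,0,166,0,0,0],[1,0,170,0,0,0],[1,0,170,0,0,0]]' 87 20 && python3 -m pendant '[[0,0,0,0,0,0],[0,0,0,0,0,0],[0,0,0,0,0,0],[0,0,0,0,0,0],[0,0,0,0,0,0],[0,0,0,0,0,0],[0,0,0,0,0,0],[0,0,0,0,0,0]]' 10 40
```

```text
time_s: 3.15
tcp_pos: [0.4752, -0.1843, 0.0301]
eef_rot: [-179.9, 0.0, -97.1]
contact_force: [-0.3, -0.7, -0.1]
gripper_width: 0.0871
gripper_force: 0.0
time_s: 4.15
tcp_pos: [0.4747, -0.1846, 0.0296]
eef_rot: [-180.0, -0.0, -97.1]
contact_force: [-0.1, 0.7, -0.5]
gripper_width: 0.0198
gripper_force: 40.0
```

Run:
```python
from h import *
row([.475,-.1846,.12],-97.1);row([.50,-.07,.12],-85); row([.636,-.028,.12],-72.7)
```

```text
[-0.071, -0.282, -90.442, -0.0, -0.0, -0.0]
[-116.883, -10.919, -90.442, -0.0, -0.0, -0.211]
[-175.377, -140.682, -90.425, -0.0, -0.0, -0.426]
```

```bash
python3 -m pendant '[[0,0,-20,0,0,0],[0,0,-55,0,0,0],[0,0,-90,0,0,0],[-40,-4,-90,0,0,-0.07],[-80,-8,-90,0,0,-0.14],[-117,-11,-90,0,0,-0.21],[-130,-45,-90,0,0,-0.28],[-145,-80,-90,0,0,-0.35],[-160,-115,-90,0,0,-0.4],[-175,-141,-90,0,0,-0.426],[-175,-141,-90,0,0,-0.426],[-175,-141,-90,0,0,-0.426]]'
python3 - <<'E'
from h import *
c,im=snap("wrist","pics/w2.png"); c2,i2=snap("top","pics/top2.png");c3,i3=snap("scene","pics/s2.png")
a=i2[110:240,110:300]; cv2.imwrite('pics/m2.png',np.hstack([im,cv2.resize(a,(561,384))])[:,:800,::-1])
E
```

```text
time_s: 5.65
tcp_pos: [0.6352, -0.0286, 0.1188]
eef_rot: [179.9, 0.0, -72.7]
contact_force: [0.4, 0.2, -1.8]
gripper_width: 0.0196
gripper_force: 40.0
```

View pics/w2.png

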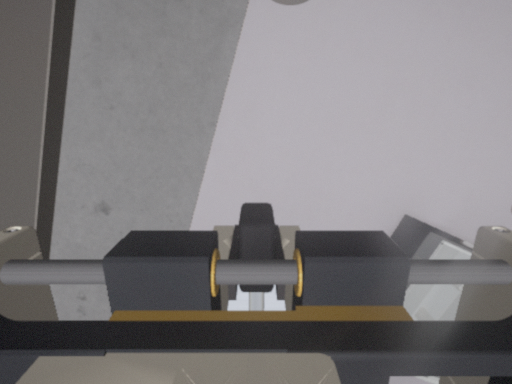

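```bash
cat >> h.py <<'E'
O=np.array([.585,.1365,0]); YS=107.3
def tip():
    s=r.get_state(); R=Ro.from_euler('xyz',s["eef_rot"],degrees=True)
    B=Ro.from_euler('z',YS,degrees=True).inv()
    p=s["tcp_pos"]+R.apply([-.112,0,.0116]); f=B.apply(s["contact_force"])
    print('tip',(B.apply(p-O)*1000).round(1),'F',f.round(1),'M',B.apply(s["moment"]).round(2),'yaw',(s["eef_rot"][2]+180-YS).round(2))
E
python3 -m pendant '[[0,0,25,0,0,0],[0,0,50,0,0,0],[0,0,65,0,0,0],[0,0,75,0,0,0],[0,0,75,0,0,0],[0,0,75,0,0,0]]'
python3 - <<'E'
from h import *
tip()
c3,i3=snap("scene","pics/s3.png");c2,i2=snap("top","pics/t3.png")
c,b=i3[110:270,150:350],i2[120:230,120:300]
cv2.imwrite('pics/m3.png',np.vstack([cv2.resize(c,(480,300),interpolation=2),cv2.resize(b,(480,293),interpolation=2)])[:,:,::-1])
E
```

```text
time_s: 6.55
tcp_pos: [0.6368, -0.0283, 0.0454]
eef_rot: [-179.9, -0.0, -72.7]
contact_force: [-0.7, 0.3, -1.3]
gripper_width: 0.0198
gripper_force: 40.0
tip [-60.8  -0.4  33.7] F [ 0.5  0.5 -1.3] M [-0.07 -0.05 -0.  ] yaw 0.01
```

View pics/m3.png

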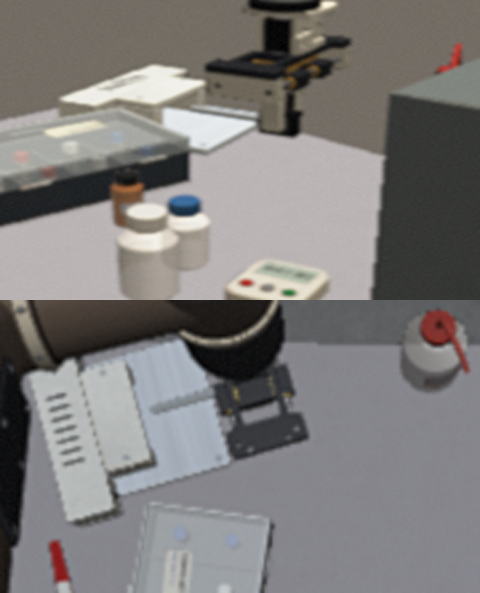

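The scene and top crops show the rod level over the deck and in line with the mouth. Its tip is at (153,409), about 10–14 mm short of the hood edge at (139,409). Next: shift to the y = -26 end, lower slightly and enter.

```bash
python3 -m pendant '[[0,-13,1,0,0,0],[0,-26,2.5,0,0,0],[-10,-26,2.5,0,0,0],[-20,-26,2.5,0,0,0],[-30,-26,2.5,0,0,0],[-40,-26,2.5,0,0,0],[-48,-26,2.5,0,0,0],[-52,-26,2.5,0,0,0],[-52,-26,2.5,0,0,0]]' >/dev/null; python3 -c "
from h import *;tip()"
for i in 1; do :; done
python3 -m pendant '[[-1.5,0,0,0,0,0],[-3,0,0,0,0,0],[-3,0,0,0,0,0]]' >/dev/null; python3 -c "
from h import *;tip()"
python3 -m pendant '[[-1,0,0,0,0,0],[-2,0,0,0,0,0],[-2,0,0,0,0,0]]' >/dev/null; python3 -c "
from h import *;tip()"
```

```text
tip [ -8.4 -25.9  30.6] F [ 0.2 -0.5 -2.2] M [-0.04  0.02 -0.04] yaw 0.03
tip [ -5.8 -25.9  30.4] F [ 0.2  0.8 -1.1] M [-0.06 -0.01 -0.03] yaw -0.0
tip [ -3.6 -25.8  30.4] F [-1.  -0.4 -0.8] M [-0.05 -0.02  0.05] yaw 0.01
```

```bash
cat > t.py <<'E'
from h import *
tip()
E
for k in 1; do python3 -m pendant '[[-1,0,0,0,0,0],[-1,0,0,0,0,0]]' >/dev/null; python3 t.py
python3 -m pendant '[[-1,0,0,0,0,0],[-1,0,0,0,0,0]]' >/dev/null; python3 t.py
python3 -m pendant '[[-1,0,0,0,0,0],[-1,0,0,0,0,0]]' >/dev/null; python3 t.py
python3 -m pendant '[[-1,0,0,0,0,0],[-1,0,0,0,0,0]]' >/dev/null; python3 t.py; done
```

```text
tip [ -2.6 -25.9  30.5] F [-0.6 -0.4 -1.9] M [-0.03 -0.1  -0.06] yaw 0.01
tip [ -1.6 -25.9  30.5] F [ 0.4  0.5 -1.4] M [-0.04 -0.07  0.05] yaw 0.01
tip [ -0.6 -25.8  30.5] F [-0.6  0.6 -2.1] M [-0.04 -0.04 -0.03] yaw 0.01
tip [  0.4 -25.8  30.5] F [-0.9  0.1 -0.9] M [-0.01  0.01 -0.03] yaw 0.01
```

```bash
python3 -m pendant '[[-0.7,0,0,0,0,0],[-0.7,0,0,0,0,0]]' >/dev/null; python3 t.py
python3 -m pendant '[[-0.7,0,0,0,0,0],[-0.7,0,0,0,0,0]]' >/dev/null; python3 t.py
python3 -m pendant '[[-0.7,0,0,0,0,0],[-0.7,0,0,0,0,0]]' >/dev/null; python3 t.py
```

```text
tip [  1.1 -25.9  30.5] F [ 0.7  0.4 -0.8] M [-0.   -0.01  0.01] yaw 0.0
tip [  1.8 -25.9  30.5] F [-0.1  0.3 -1.5] M [-0.02 -0.07  0.  ] yaw 0.01
tip [  2.4 -25.8  30.4] F [ 0.3  0.  -1.9] M [-0.09 -0.04  0.01] yaw 0.01
```

```bash
python3 -m pendant '[[-0.7,0,0,0,0,0],[-0.7,0,0,0,0,0]]' >/dev/null; python3 t.py
python3 -m pendant '[[-0.7,0,0,0,0,0],[-0.7,0,0,0,0,0]]' >/dev/null; python3 t.py
python3 -m pendant '[[-0.7,0,0,0,0,0],[-0.7,0,0,0,0,0]]' >/dev/null; python3 t.py
python3 -m pendant '[[-0.7,0,0,0,0,0],[-0.7,0,0,0,0,0]]' >/dev/null; python3 t.py
```

```text
tip [  3.2 -25.9  30.5] F [-0.1 -0.4 -1.5] M [-0.06 -0.06 -0.01] yaw 0.01
tip [  3.9 -25.8  30.5] F [ 0.   0.7 -1.9] M [-0.06 -0.07 -0.03] yaw 0.01
tip [  4.6 -25.8  30.5] F [ 0.2  0.7 -1.9] M [-0.09 -0.1   0.  ] yaw 0.01
tip [  5.3 -25.9  30.5] F [-0.4 -0.8 -2. ] M [-0.02 -0.02  0.01] yaw 0.01
```

```bash
for i in 1; do
python3 -m pendant '[[-0.7,0,0,0,0,0],[-0.7,0,0,0,0,0]]' >/dev/null; python3 t.py
python3 -m pendant '[[-0.7,0,0,0,0,0],[-0.7,0,0,0,0,0]]' >/dev/null; python3 t.py
python3 -m pendant '[[-0.7,0,0,0,0,0],[-0.7,0,0,0,0,0]]' >/dev/null; python3 t.py
python3 -m pendant '[[-0.7,0,0,0,0,0],[-0.7,0,0,0,0,0]]' >/dev/null; python3 t.py; done
python3 - <<'E'
from h import *
print(r.get_state()["time_s"]); c2,i2=snap("top","pics/t4.png"); c,i=snap("wrist","pics/w4.png")
cv2.imwrite('pics/m4.png',np.vstack([cv2.resize(i2[120:230,120:300],(480,293),interpolation=2),cv2.resize(i[180:384,100:412],(460,300))[:,:480] if 0 else cv2.resize(i[180:384,100:412],(480,300))])[:,:,::-1])
E
```

```text
tip [  6.  -25.8  30.5] F [-0.9 -0.  -1.5] M [-0.04 -0.04 -0.  ] yaw 0.01
tip [  6.7 -25.9  30.5] F [-0.2 -0.2 -1.8] M [-0.05  0.01 -0.01] yaw 0.01
tip [  7.4 -25.9  30.5] F [ 0.7  0.2 -2.4] M [-0.05 -0.03  0.  ] yaw 0.01
tip [  8.1 -25.9  30.4] F [-0.5  0.4 -1.4] M [-0.04 -0.04 -0.02] yaw 0.01
12.275
```

View pics/m4.png

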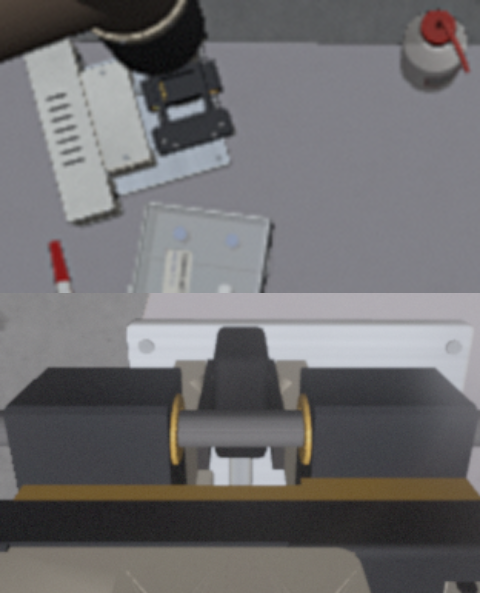

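The deck's front edge is visible in the wrist crop at rows 322–337, and the handle sits about 26 mm off the deck's midline, as commanded. I'll use that edge to check the sampler origin along the insertion direction.

Run:
```python
from h import *
c=cam("wrist"); g=cv2.imread('pics/w4.png',0)
B=Ro.from_euler('z',YS,degrees=True).inv()
k=170/255
print(g[190:222,215].tolist())
for u in(200,300,380):
  col=cv2.GaussianBlur(g,(5,3),0)[190:225,u].astype(int); print(u,np.argsort(-abs(np.diff(col)))[:4]+190)
for v,z in((200,0),(209,.012),(210,.012)):
  for u in(200,380): print(v,u,(B.apply(ray(c,(u,v),z)-O)*1000).round(1))
for u in (130,470): print(u,(B.apply(ray(c,(100+u*.65,205),.006)-O)*1000).round(1))
```

```text
[172, 171, 170, 173, 171, 172, 171, 152, 137, 142, 154, 175, 198, 206, 207, 207, 207, 207, 203, 205, 206, 208, 210, 207, 209, 207, 203, 203, 203, 205, 205, 205]
200 [200 201 196 199]
300 [201 200 202 196]
380 [201 200 202 197]
200 200 [-121.7  -65.6    0. ]
200 380 [-121.8   60.8    0. ]
209 200 [-119.4  -63.4   12. ]
209 380 [-119.6   55.9   12. ]
210 200 [-118.7  -63.4   12. ]
210 380 [-118.9   56.    12. ]
130 [-120.1  -75.1    6. ]
470 [-120.3   75.8    6. ]
```

The deck edge puts the origin within 1.5 mm, so at 8 mm past the face with no force the tip is already in the hole, at y≈-26. I'll keep feeding in gently.

```bash
python3 -m pendant '[[-1.5,0,0,0,0,0],[-3,0,0,0,0,0],[-3,0,0,0,0,0]]' >/dev/null; python3 t.py
python3 -m pendant '[[-1.5,0,0,0,0,0],[-3,0,0,0,0,0],[-3,0,0,0,0,0]]' >/dev/null; python3 t.py
python3 -m pendant '[[-1.5,0,0,0,0,0],[-3,0,0,0,0,0],[-3,0,0,0,0,0]]' >/dev/null; python3 t.py
python3 -m pendant '[[-1.5,0,0,0,0,0],[-3,0,0,0,0,0],[-3,0,0,0,0,0]]' >/dev/null; python3 t.py
```

```text
tip [ 11.2 -25.8  30.4] F [-0.  -0.3 -2.4] M [-0.03 -0.05 -0.  ] yaw 0.02
tip [ 14.1 -25.9  30.5] F [-0.7  0.2 -1.2] M [-0.05 -0.07  0.05] yaw 0.01
tip [ 17.1 -25.9  30.5] F [ 1.3  0.3 -1.4] M [-0.02 -0.07 -0.02] yaw 0.01
tip [ 20.2 -25.8  30.5] F [ 0.4 -1.3 -2.8] M [-0.   -0.    0.04] yaw 0.01
```

```bash
s() { :; }
python3 -m pendant '[[-1,0,0,0,0,0],[-1.5,0,0,0,0,0],[-1.5,0,0,0,0,0]]' >/dev/null; python3 t.py
python3 -m pendant '[[-1,0,0,0,0,0],[-1,0,0,0,0,0]]' >/dev/null; python3 t.py
python3 -m pendant '[[-0.7,0,0,0,0,0],[-0.7,0,0,0,0,0]]' >/dev/null; python3 t.py
python3 -m pendant '[[-0.7,0,0,0,0,0],[-0.7,0,0,0,0,0]]' >/dev/null; python3 t.py
```

```text
tip [ 21.6 -25.9  30.5] F [ 0.  -1.2 -1.4] M [-0.07  0.    0.03] yaw 0.0
tip [ 22.6 -25.9  30.5] F [ 1.1  0.3 -2.3] M [-0.05 -0.02 -0.05] yaw 0.01
tip [ 23.3 -25.9  30.5] F [-0.   0.  -1.5] M [-0.04 -0.02 -0.03] yaw 0.0
tip [ 24.  -25.8  30.5] F [ 0.3  0.1 -1.7] M [-0.03 -0.02 -0.03] yaw 0.01
```

```bash
python3 -m pendant '[[-0.6,0,0,0,0,0],[-0.6,0,0,0,0,0]]' >/dev/null; python3 t.py
python3 -m pendant '[[-0.6,0,0,0,0,0],[-0.6,0,0,0,0,0]]' >/dev/null; python3 t.py
python3 -m pendant '[[-0.6,0,0,0,0,0],[-0.6,0,0,0,0,0]]' >/dev/null; python3 t.py
python3 -m pendant '[[-0.6,0,0,0,0,0],[-0.6,0,0,0,0,0]]' >/dev/null; python3 t.py
```

```text
tip [ 24.5 -25.8  30.4] F [ 0.6 -0.5 -1.4] M [-0.06  0.01 -0.01] yaw 0.01
tip [ 25.  -25.9  30.5] F [-0.5 -0.5 -2.3] M [-0.06  0.42 -0.04] yaw 0.01
tip [ 25.3 -25.8  30.5] F [-4.1  0.1 -0.6] M [-0.05  1.76 -0.03] yaw -0.0
tip [ 25.4 -25.8  30.5] F [-7.7  0.  -1.9] M [-0.14  2.74 -0.01] yaw -0.0
```

Bottomed at 25 mm depth with under 8 N. Now I'll set the handle on the deck gently.

```bash
python3 -m pendant '[[0.5,0,0.4,0,0,0],[0.5,0,0.4,0,0,0]]' >/dev/null; python3 t.py
python3 -m pendant '[[0,0,0.4,0,0,0],[0,0,0.4,0,0,0]]' >/dev/null; python3 t.py
python3 -m pendant '[[0,0,0.3,0,0,0],[0,0,0.3,0,0,0]]' >/dev/null; python3 t.py
```

```text
tip [ 25.3 -25.9  30.2] F [-5.4  0.2 -0.2] M [-0.04  1.96  0.01] yaw -0.0
tip [ 25.3 -26.   30. ] F [-4.9  0.1  1.2] M [0.09 1.89 0.04] yaw 0.0
tip [ 25.3 -25.9  29.9] F [-5.9  1.   3.1] M [ 0.36  1.77 -0.01] yaw 0.01
```

```bash
python3 -m pendant '[[0,0,0,0,0,0],[0,0,0,0,0,0],[0,0,0,0,0,0],[0,0,0,0,0,0],[0,0,0,0,0,0],[0,0,0,0,0,0]]' 50 && python3 t.py && python3 -m pendant '[[0,0,-10,0,0,0],[0,0,-30,0,0,0],[0,0,-60,0,0,0],[0,0,-100,0,0,0],[20,0,-140,0,0,0],[40,0,-150,0,0,0],[40,0,-150,0,0,0],[40,0,-150,0,0,0]]'
python3 - <<'E'
from h import *
c,i=snap("wrist","pics/w5.png"); c2,i2=snap("top","pics/t5.png")
B=Ro.from_euler('z',YS,degrees=True)
for q in((-109,-26,48),(-65,-26,48),(-50,-26,58)): print(q,proj(c,O+B.apply(np.array(q)/1000)).round(1))
E
```

```text
time_s: 17.5
tcp_pos: [0.6353, 0.0619, 0.0409]
eef_rot: [180.0, 0.0, -72.7]
contact_force: [0.1, -0.4, -0.2]
gripper_width: 0.05
gripper_force: 0.0
tip [ 25.8 -25.8  29.3] F [-0.4  0.1 -0.2] M [-0.02  0.03 -0.07] yaw 0.0
time_s: 18.5
tcp_pos: [0.6465, 0.0236, 0.1899]
eef_rot: [179.9, 0.0, -72.7]
contact_force: [-0.5, 1.4, -0.4]
gripper_width: 0.05
gripper_force: 0.0
(-109, -26, 48) [255.5 200.9]
(-65, -26, 48) [255.5 237.6]
(-50, -26, 58) [255.5 253.9]
```

View pics/w5.png

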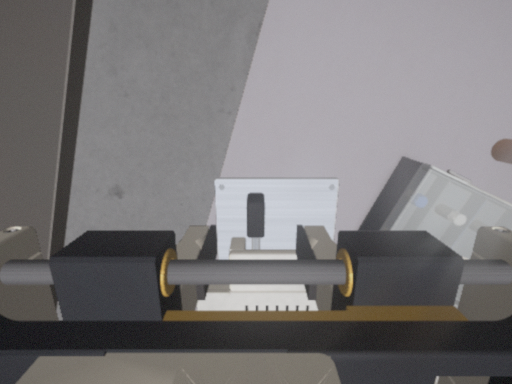

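The handle stands on the deck at (256,215). Its front edge is at row 237 against a predicted 237.6, which leaves the expected 15 mm gap to the hood, and the gripper is clear. Handing in.

```bash
python3 -c "
from plant import r
print(r.close_job())"
```

```text
the job is handed in; nothing more can be done
None
```

The job is handed in: the locking rod is fully home in the lock hole (at about y = -26 mm, stopped at about 25 mm depth, highest force read about 8 N), its handle stands on the deck, and the arm never went near the wash bottle, timer or vial.

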